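Top up the battery box, set the quarter-turn stud and hold the access panel shut

ROBOT

A 6-joint arm with a two-finger parallel gripper is mounted at the origin on a cart in front of the work surface, level with it; the furniture and walls round the work are solid. World frame = base frame: x ahead of the robot, y to its left, z up, the work surface at z = 0. Lengths are in mm, angles in rad, forces in N, time in s.
With the tool pointing down it reaches from about 350 to 775 mm from the base axis. Payload 7.3 kg.
Tool frame: the origin (TCP) lies at the very end of the fingers, on their centre line; the grasp point (between the pads) lies 19 mm behind it; z points along the fingers, y is the line along which they close (so a half turn about z gives the same grasp; the last joint's range is limited). The gripper opens to 92 mm and grips with 3 to 60 N. Pads are 19 mm wide; open, the fingers measure 130 mm over their backs; the gripper's body (75 mm by 190 mm) begins 47 mm behind the grasp point.
Start: joints at [-1.33, 0.342, 1.524, -0, 1.275, -0.146], TCP at [198.067, -486.224, 226.741] pointing down, gripper open.
Joint ranges: [-2.53, 2.53], [-0.77, 2.02], [0.04, 2.7], [-1, 4.14], [0.28, 2.66], [-3.11, 3.11]. Speed limits (rad/s): [2.57, 2.57, 3.14, 3.14, 3.14, 3.14].

INTERFACE

Orientations are given as [roll, pitch, yaw] about the fixed x, y, z axes, in that order (R = Rz(yaw) Ry(pitch) Rx(roll)).
In Python, from plant import get_obs, vision, workorder gives the robot as it stands.
- The arm moves only by the shell command python3 -m pendant 'ROWS' [OPENING]. ROWS is a JSON object of lists of equal length, an entry for each row: "dp": the shift along the tool's x, y, z in m, a list of three; "rotation": the turn, a rotation vector about the tool's x, y, z in rad, a list of three. A call has 1 to 8 rows; each row is the pose to reach, as a shift and turn from the pose commanded when the call began, along the tool's axes at that moment; what a row does not reach only later rows make up. A row lasts 1/8 s, in which the tool goes at most 62.5 mm and 10.7 degrees, less where a joint would pass 70% of its speed; a pose out of reach is approached as far as the arm can. A call with a gripper value outside its range is refused whole. OPENING is the finger opening in m, from 0 to 0.0918, set as the call begins (- or left out, the last holds). The fingers move at their own pace and stop on an object; the grip force is fixed at half the most. Time passes only in rows, so rows that repeat a pose let the fingers close. It gives the time, the measured TCP pose, the force, the opening and the grip force at its end, in the units of the state.
- get_obs(): the state, without advancing time (a new reading comes with each control period).
- vision.capture(name): name is "scene" or "top" or "wrist"; returns a dict with "pixels" (384x512x3 uint8, red, green, blue), "vfov" (degrees; the focal length in pixels is half the picture's height over the tangent of half this angle, whatever the lens; pixels are square), "cx", "cy" (the principal point, pixels), "pose" (4x4, takes a point from camera to world coordinates); the wrist camera has in their place "T_tool_cam" (4x4, takes a point from camera to tool coordinates, whose origin is the TCP and whose axes are the flange's). Camera axes: x right, y up, looking along -z (the intrinsics and any distortion apply to the point x, -y, -z); pixel columns grow to the right and rows downward; lengths in mm; the calibration is good to about 2 mm. A picture is of the moment at which its call begins: read the wrist's pose just before it. There is no depth.
- workorder.close_job(): hands the job in; it is judged then, once.
The state is a dict: "time": time; "joint_positions": joint angles; "dq": joint speeds; "tau": joint torques, N m; "tool_pos": TCP position; "tcp_rot": TCP orientation; "contact_force": force on the tool from outside, world axes, zero at the start; "moment": the same for the moment, N m; "grip_width": finger opening in mm; "finger_force": force on a finger pad.
Only numpy, scipy, OpenCV 4.12 (cv2) and the standard library are available. Lean on these libraries where they do the work, as an engineer would, in place of code of your own. Each camera call takes 0.05 s, during which the arm holds its last target. There are 200 camera calls.

TASK

Put the two spare cells lying on the bench into the two empty pockets of the battery box so that they lie flat in them, leaving the cell already in it where it is. Then turn the quarter-turn stud until its wing lies square across the box, in line with the slot of the access panel. Last, take the panel by its handle, set it square on the box with the wing through its slot, press it down against its springy gasket until it is flush with the frame, and finish while still holding it pressed down; leave the other things on the bench alone.

Things in the scene. Friction and masses are not known exactly. Their poses are not given: they have to be found in the camera images.
- box: open grey battery box screwed to the bench, 96 mm (x) by 210 mm (y) by 30 mm to the top of its frame, walls 3 mm. Origin at the middle of its underside, z up, y along its long side; the stud is at its +y end. Two of its three pockets start empty, which ones varies. Fixed open boxes 60 to 140 mm high stand behind it and behind the panel (world x above 0.56).
- gasket (a joint): how far (m) the black gasket frame, 4 mm wide along the inside of the box's walls, is pressed down: 0 = free, 6 mm proud of the frame (top 36 mm above the bench); 0.006 = flush with the frame. It is sprung, about 2 N per mm, 12 N at flush, and sinks level.
- pocket_1 (a point): floor centre of a battery pocket in the box, at box x 0, y -63 mm; floor 6 mm above the bench. It is 73 x 22 mm inside (long side along the box's x, as the cell lies), with ribs 6 mm high round it. Either side of a cell in it has 26 mm free for a finger, to the inner edge or to the next cell.
- pocket_2 (a point): floor centre of a battery pocket in the box, at box x 0, y -19 mm; floor 6 mm above the bench. It is 73 x 22 mm inside (long side along the box's x, as the cell lies), with ribs 6 mm high round it. Either side of a cell in it has 26 mm free for a finger, to the inner edge or to the next cell.
- pocket_3 (a point): floor centre of a battery pocket in the box, at box x 0, y +25 mm; floor 6 mm above the bench. It is 73 x 22 mm inside (long side along the box's x, as the cell lies), with ribs 6 mm high round it. Either side of a cell in it has 26 mm free for a finger, to the inner edge or to the next cell.
- cell_1: a battery cell, 18 mm thick, 65 mm long, 46 g, lying down (it does not roll). Origin at the middle of its underside, its length along its own y, z up. All three cells are alike; this one starts in a pocket.
- cell_2: a battery cell, 18 mm thick, 65 mm long, 46 g, lying down (it does not roll). Origin at the middle of its underside, its length along its own y, z up. All three cells are alike; this one is a spare on the bench, in front of a tall fixed enclosure (150 mm high, front face at world x 0.51): travel above its corner.
- cell_3: a battery cell, 18 mm thick, 65 mm long, 46 g, lying down (it does not roll). Origin at the middle of its underside, its length along its own y, z up. All three cells are alike; this one is a spare on the bench, in front of a tall fixed enclosure (150 mm high, front face at world x 0.51): travel above its corner.
- stud (a joint): angle (rad) of the steel quarter-turn stud about the vertical, positive anticlockwise from above: 0 = wing along the box's x, square across the box and in line with the panel's slot; 1.57 = wing along the box's y. Starts at 0.7 to 1.4; turns from -0.4 to 1.75 against light friction (0.04 N m) and stays where it is left. There is no stop at 0.
- stud_centre (a point): middle of the stud's wing, on its axis, 46 mm above the bench at box x 0, y +82 mm. The wing is a flat bar 26 mm long, 8 mm thick and 16 mm high (38 to 54 mm above the bench), gripped across its 8 mm from above. The point has the box's axes and does not turn.
- panel: plain aluminium access panel, a plate 96 mm (x) by 210 mm (y), 5 mm thick, 250 g, lying on the bench, handle up. Origin at the middle of its underside, z up. Flush on the box its origin lies over the box's origin, 30 mm above the bench, with the same x and y axes; resting on the unpressed gasket it is about 35 mm up.
- panel_handle (a point): middle of the panel's black bar handle, 36 mm above the panel's underside over its middle. The bar is 12 x 12 mm, 80 mm long, along the panel's y; grip it across the panel's x.
- panel_slot (a point): middle of the slot through the panel, at panel x 0, y +82 mm, on the underside. The slot is 34 mm (x) by 15 mm (y); the wing passes it only when turned within about 0.25 rad of joint value 0.
- spare_gland: bystander: white cable gland, 26 x 37 x 22 mm, on the bench between panel and box; leave it. Origin at the middle of its underside.
- loose_nipple: bystander: brass hexagon nipple, 27 x 31 mm, 44 mm high, standing on the bench between panel and box; leave it. Origin at the middle of its underside.
- screwdriver: bystander: screwdriver, 170 mm long, lying behind the box; leave it. Origin at the middle of its underside.
Not all that is in view belongs to the job. Leave any orange look-alike of the cell_3 alone.

How it is judged (in metres and radians):
On the way, in this order (a step that is already met when the one before it is completed fails the run):
1. all three pockets hold a cell lying flat ((distance between pocket_1 and cell_1 below 0.007 m or distance between pocket_1 and cell_2 below 0.007 m or distance between pocket_1 and cell_3 below 0.007 m) and (distance between pocket_2 and cell_1 below 0.007 m or distance between pocket_2 and cell_2 below 0.007 m or distance between pocket_2 and cell_3 below 0.007 m) and (distance between pocket_3 and cell_1 below 0.007 m or distance between pocket_3 and cell_2 below 0.007 m or distance between pocket_3 and cell_3 below 0.007 m) and angle between each of cell_1, cell_2, cell_3's own z axis and vertical below 0.06 rad and contact force between the arm and cell_1 below 0.1 N and contact force between the arm and cell_2 below 0.1 N and contact force between the arm and cell_3 below 0.1 N), for 0.2 s.
2. the stud's wing is square across the box, with the panel still off (value of joint stud between -0.2 and 0.2 rad and horizontal distance between panel and box above 0.1 m), for 0.2 s.
3. the panel is on the box over the wing and pressed flush (z of panel in the frame of box below 0.032 m and horizontal distance between panel and box below 0.012 m and horizontal distance between panel_slot and stud_centre below 0.008 m and angle between the x axis of panel and the x axis of box, either way round below 0.1 rad and angle between panel's own z axis and vertical below 0.05 rad and contact force between any of the fingers, the arm and panel above 4 N), for 0.2 s.
At the end, for the whole second after the job is handed in: Each pocket holds a cell (within 7 mm of its floor centre, flat within 0.06 rad), the stud is within 0.2 rad of aligned, and the robot holds the panel pressed to within 2 mm of flush on the box (middle within 12 mm, slot within 8 mm of the stud, square within 0.1 rad, level within 0.05) (all of step 3 and (distance between pocket_1 and cell_1 below 0.007 m or distance between pocket_1 and cell_2 below 0.007 m or distance between pocket_1 and cell_3 below 0.007 m) and (distance between pocket_2 and cell_1 below 0.007 m or distance between pocket_2 and cell_2 below 0.007 m or distance between pocket_2 and cell_3 below 0.007 m) and (distance between pocket_3 and cell_1 below 0.007 m or distance between pocket_3 and cell_2 below 0.007 m or distance between pocket_3 and cell_3 below 0.007 m) and angle between each of cell_1, cell_2, cell_3's own z axis and vertical below 0.06 rad and value of joint stud between -0.2 and 0.2 rad); the arm keeps its last pose, push and grip.
It fails at once if a cell that was already in the box is moved (distance of cell_1 from where it was at the start of the episode above 0.015 m).
It fails at once if a bystander is moved by more than 3 cm (distance of any of spare_gland, loose_nipple, screwdriver from where it was at the start of the episode above 0.03 m).
It also fails if it takes over 72 s, if anything falls off the work surface, if the arm or the gripper's body presses on something with over 40 N, if the wrist force passes 120 N, or if a joint passes its speed limit or range.

## Working session

There is one attempt and no reset: what is moved stays moved. The work goes in short steps, Python scripts to look and compute and a shell command to move; the robot and the scene stay as the last step left them, time stands still between calls to the robot, and variables do not carry over. Pictures are saved under pics/ and viewed, at most 10 in all, crops included, and the job is handed in when it is done.

```bash
ls; mkdir -p pics
python3 - <<'E'
from plant import get_obs, vision
import cv2,numpy as np
o=get_obs();print(o)
for n in ['scene','top']:
    c=vision.capture(n);cv2.imwrite(f'pics/{n}0.png',cv2.resize(c['pixels'][:,:,::-1],(800,600)))
    cv2.imwrite(f'pics/raw_{n}0.png',c['pixels'][:,:,::-1])
    print(n,{k:v for k,v in c.items() if k!='pixels'})
c=vision.capture('wrist');print({k:v for k,v in c.items() if k!='pixels'})
E
```

```text
pics
{'time': 0.0, 'joint_positions': array([-1.33002315e+00,  3.42747887e-01,  1.52501236e+00, -1.09250768e-05,
        1.27540348e+00, -1.46000904e-01]), 'dq': array([-0.00155144,  0.00048863,  0.00053132, -0.00043412, -0.00077403,
       -0.00105539]), 'tau': array([ 1.23516391e-03, -4.31244707e+01, -2.44215649e+01,  7.17649539e-02,
        5.59275644e-02, -1.46168359e-04]), 'tool_pos': array([ 197.95034387, -485.81185569,  226.03353358]), 'tcp_rot': array([-3.14003678e+00, -2.18227852e-04,  3.86777101e-01]), 'contact_force': array([-0.56097028, -0.11453803, -0.35644839]), 'moment': array([0.00537213, 0.00684448, 0.01046492]), 'finger_force': 0.0, 'grip_width': 91.80669644491799}
scene {'vfov': 56.42629749508476, 'cx': 247.71737235667916, 'cy': 187.5683429314311, 'pose': array([[-9.03505059e-01,  2.17240776e-01, -3.69438836e-01,
         2.55356232e+02],
       [-4.28530505e-01, -4.70680746e-01,  7.71246551e-01,
         7.81748052e+02],
       [-6.34154733e-03,  8.55140971e-01,  5.18356734e-01,
         5.63461066e+02],
       [ 0.00000000e+00,  0.00000000e+00,  0.00000000e+00,
 
[... 193 characters left out ...]
499e+02],
       [-9.99994259e-01, -3.33048608e-03,  6.24986112e-04,
         1.47956001e+01],
       [ 2.17793054e-04,  1.20886514e-01,  9.92666310e-01,
         1.53558050e+03],
       [ 0.00000000e+00,  0.00000000e+00,  0.00000000e+00,
         1.00000000e+00]])}
{'vfov': 69.69333082052289, 'cx': 254.6875637402084, 'cy': 188.2030046232555, 'T_tool_cam': array([[ 4.97727519e-04,  9.69417840e-01,  2.45415573e-01,
         6.51448840e+01],
       [ 9.99999876e-01, -4.89139009e-04, -9.59489864e-05,
        -3.67562721e-01],
       [ 2.70276710e-05,  2.45415590e-01, -9.69417963e-01,
        -1.58629416e+02],
       [ 0.00000000e+00,  0.00000000e+00,  0.00000000e+00,
         1.00000000e+00]])}
```

View pics/top0.png

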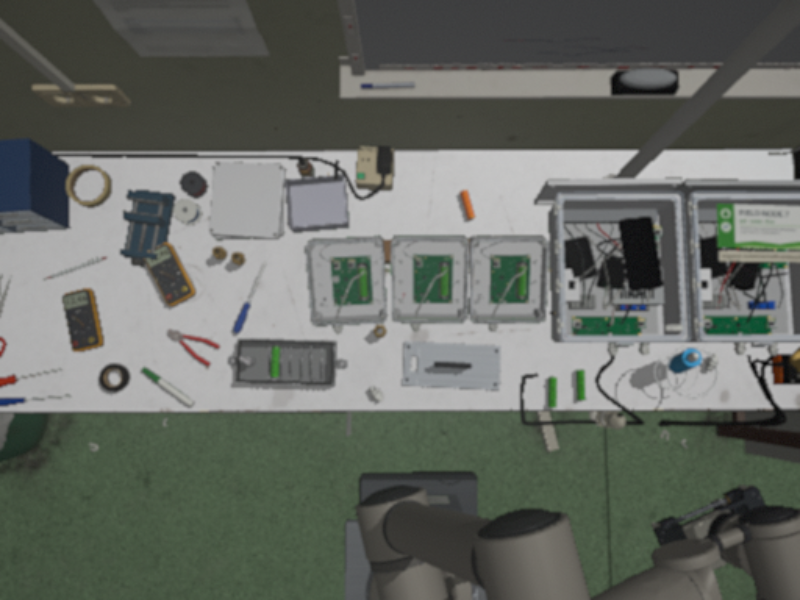

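View pics/scene0.png

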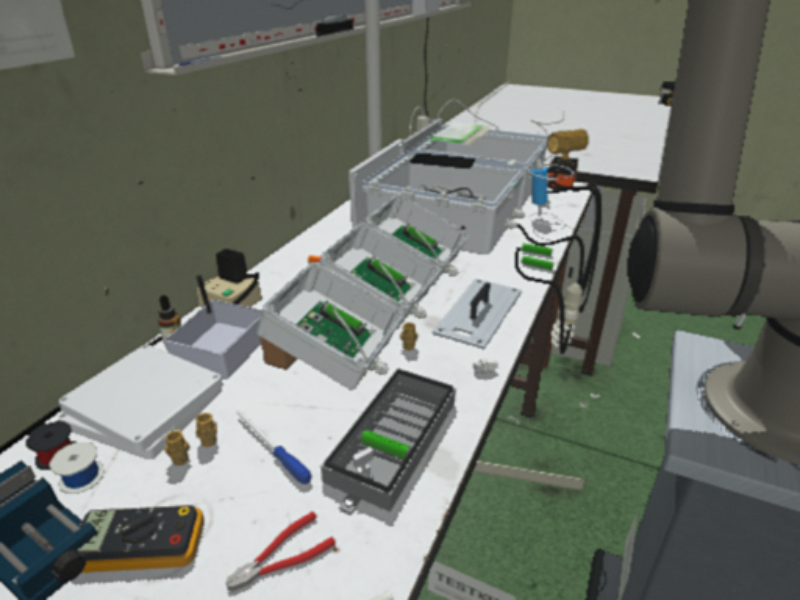

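The top view shows the box at (284,364), with a green cell in the pocket by the stud (275,362), so pocket_3 is filled. The panel is at (451,366), and the spare cells are at (552,392) and (580,386). The nipple (379,332) and gland (375,395) lie between panel and box.

```bash
cat > h.py <<'E'
import numpy as np,cv2,sys
from scipy.spatial.transform import Rotation as R
from plant import get_obs, vision
def tool():
    o=get_obs();T=np.eye(4);T[:3,:3]=R.from_euler('xyz',o['tcp_rot']).as_matrix();T[:3,3]=o['tool_pos'];return T
def shot(n,save=None):
    T=tool() if n=='wrist' else None
    c=vision.capture(n);c['P']=T@c['T_tool_cam'] if n=='wrist' else c['pose']
    c['f']=192/np.tan(np.radians(c['vfov']/2))
    if save: cv2.imwrite(save,c['pixels'][:,:,::-1])
    return c
def cast(c,uv,z):
    uv=np.atleast_2d(uv).astype(float)
    d=np.c_[(uv[:,0]-c['cx'])/c['f'],-(uv[:,1]-c['cy'])/c['f'],-np.ones(len(uv))]@c['P'][:3,:3].T
    p=c['P'][:3,3];return p+d*((z-p[2])/d[:,2])[:,None]
def proj(c,X):
    q=(np.atleast_2d(X)-c['P'][:3,3])@c['P'][:3,:3]
    return np.c_[c['cx']+c['f']*q[:,0]/-q[:,2],c['cy']-c['f']*q[:,1]/-q[:,2]]
def green(c):
    return cv2.inRange(cv2.cvtColor(c['pixels'],cv2.COLOR_RGB2HSV),(50,130,60),(70,255,255))
def blobs(m,amin):
    return sorted([k for k in cv2.findContours(m,cv2.RETR_EXTERNAL,cv2.CHAIN_APPROX_NONE)[0] if cv2.contourArea(k)>amin],key=cv2.contourArea,reverse=True)
def rect(c,k,z):
    """min-area rect of contour cast on plane z: centre, long side, short side, yaw of long side"""
    p=cast(c,k[:,0,:],z)[:,:2].astype(np.float32);r=cv2.minAreaRect(p);b=cv2.boxPoints(r)
    e=[b[1]-b[0],b[2]-b[1]];e.sort(key=np.linalg.norm)
    return np.round(r[0],1),round(float(np.linalg.norm(e[1])),1),round(float(np.linalg.norm(e[0])),1),round(float((np.arctan2(e[1][1],e[1][0])+np.pi/2)%np.pi-np.pi/2),3)
def move(x,y,z,yaw,roll=np.pi,pitch=0):
    """shift and rotvec in tool axes from the current pose to the wanted one"""
    T=tool();G=R.from_euler('xyz',[roll,pitch,yaw]).as_matrix()
    print('dp m',np.round(T[:3,:3].T@(np.array([x,y,z])-T[:3,3])/1000,4),'rot',np.round(R.from_matrix(T[:3,:3].T@G).as_rotvec(),4))
E
python3 - <<'E'
from h import *
c=shot('top')
for k in blobs(green(c),15): print('green',rect(c,k,9),k.mean((0,1)))
for n,(u,v) in dict(boxL=(232,385),boxR=(335,387),boxTR=(335,342),boxTL=(235,340)).items(): print(n,cast(c,[u*.64,v*.64],30))
for n,(u,v) in dict(pBL=(403,385),pBR=(499,390),pTL=(403,344),pTR=(499,348)).items(): print(n,cast(c,[u*.64,v*.64],5))
for n,(u,v) in dict(gland=(375,395),nip=(379,332)).items(): print(n,cast(c,[u*.64,v*.64],10))
move(400,-340,300,np.pi/2); move(400,-340,300,0)
E
```

```text
green (array([ 754.3, -685.8]), 44.5, 31.7, 1.567) [465.725 153.525]
green (array([485.4, 314.3]), 57.4, 10.1, 0.02) [175.73684211 231.5       ]
green (array([ 419.6, -284.8]), 57.0, 6.7, -0.028) [353.02702703 250.72972973]
green (array([ 434.5, -346.8]), 53.6, 10.1, -0.003) [371.05405405 246.21621622]
boxL [[435.5920801  398.97099601  30.        ]]
boxR [[430.62740065 179.76668031  30.        ]]
boxTR [[526.36116226 180.72317154  30.        ]]
boxTL [[531.37255113 395.19352173  30.        ]]
pBL [[434.37378415  35.44905614   5.        ]]
pBR [[ 422.94321746 -172.03616524    5.        ]]
pTL [[523.04436049  35.2972768    5.        ]]
pTR [[ 513.6341657  -173.68999146    5.        ]]
gland [[413.20655013  95.68858939  10.        ]]
nip [[549.03198095  87.4072065   10.        ]]
dp m [ 0.2422 -0.0591 -0.0736] rot [-7.000e-04 -6.000e-04 -1.184e+00]
dp m [ 0.2422 -0.0591 -0.0736] rot [-0.0009  0.      0.3868]
```

```bash
python3 -c "
from h import *
move(425,-316,190,0)"
```

```text
dp m [ 0.2743 -0.0718  0.0364] rot [-0.0009  0.      0.3868]
```

```bash
python3 -m pendant '{"dp":[[0.274,-0.072,0.036],[0.274,-0.072,0.036],[0.274,-0.072,0.036],[0.274,-0.072,0.036],[0.274,-0.072,0.036],[0.274,-0.072,0.036],[0.274,-0.072,0.036]],"rotation":[[0,0,0.387],[0,0,0.387],[0,0,0.387],[0,0,0.387],[0,0,0.387],[0,0,0.387],[0,0,0.387]]}' 0.04
python3 - <<'E'
from h import *
c=shot('wrist','pics/w1.png')
for k in blobs(green(c),300): print('green',rect(c,k,9),rect(c,k,18),k.mean((0,1)))
E
```

```text
time: 1.08
tool_pos: [424.3, -316.4, 190.6]
tcp_rot: [3.141, 0.001, 0.0]
contact_force: [-0.2, 0.6, -0.1]
grip_width: 40.0
finger_force: 0.0
green (array([ 433.5, -347.2]), 65.6, 16.3, 0.017) (array([ 435. , -346.4]), 63.8, 15.9, 0.017) [279.33858268 163.34645669]
green (array([ 418.3, -285.3]), 67.5, 17.1, -0.053) (array([ 420.2, -286.1]), 65.7, 16.6, -0.053) [230.08064516 174.66935484]
```

View pics/w1.png

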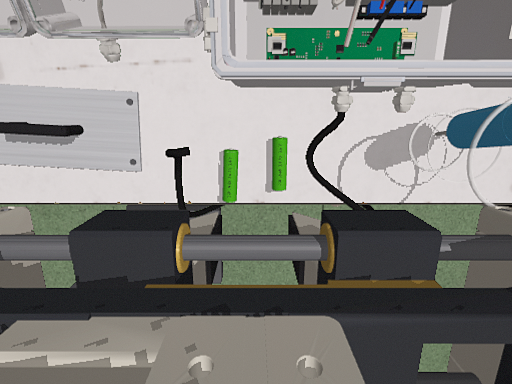

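The wrist view shows the two cells at (230,175) and (279,163). A cable hook stands left of the first, at column 180, so I'll go in with a narrow opening.

```bash
python3 -c "
from h import *
move(419.5,-285.7,4,-0.053)"
```

```text
dp m [-0.0045 -0.0312  0.1868] rot [0.0003 0.0003 0.0521]
```

```bash
python3 -m pendant '{"dp":[[-0.0045,-0.031,0.05],[-0.0045,-0.031,0.10],[-0.0045,-0.031,0.14],[-0.0045,-0.031,0.17],[-0.0045,-0.031,0.187],[-0.0045,-0.031,0.187],[-0.0045,-0.031,0.187]],"rotation":[[0,0,0.052],[0,0,0.052],[0,0,0.052],[0,0,0.052],[0,0,0.052],[0,0,0.052],[0,0,0.052]]}' 0.032
python3 -m pendant '{"dp":[[0,0,0],[0,0,0],[0,0,0]],"rotation":[[0,0,0],[0,0,0],[0,0,0]]}' 0.0
python3 -m pendant '{"dp":[[0,0,-0.05],[0,0,-0.1],[0,0,-0.16],[0,0,-0.17]],"rotation":[[0,0,0],[0,0,0],[0,0,0],[0,0,0]]}'
```

```text
time: 2.0
tool_pos: [420.2, -286.3, 4.6]
tcp_rot: [3.141, -0.001, -0.053]
contact_force: [0.2, -0.4, 0.7]
grip_width: 32.1
finger_force: 0.0
time: 2.38
tool_pos: [420.5, -285.6, 4.5]
tcp_rot: [3.14, -0.001, -0.052]
contact_force: [-0.7, -0.9, 6.2]
grip_width: 18.0
finger_force: 30.0
time: 2.88
tool_pos: [421.8, -286.4, 177.9]
tcp_rot: [3.136, -0.006, -0.052]
contact_force: [-0.6, -0.4, -0.7]
grip_width: 17.8
finger_force: 30.0
```

```bash
python3 -m pendant '{"dp":[[0.01,-0.06,0],[0.02,-0.12,0],[0.02,-0.18,0],[0.02,-0.24,0],[0.02,-0.3,0],[0.02,-0.36,0],[0.02,-0.42,0],[0.02,-0.48,0]],"rotation":[[0,0,0],[0,0,0],[0,0,0],[0,0,0],[0,0,0],[0,0,0],[0,0,0],[0,0,0]]}'
python3 -c "
from h import *
move(435,290,190,0)"
```

```text
time: 3.88
tool_pos: [464.4, 195.1, 172.6]
tcp_rot: [3.141, 0.002, -0.052]
contact_force: [1.0, 0.8, 0.2]
grip_width: 18.2
finger_force: 30.0
dp m [-0.0343 -0.0933 -0.0174] rot [ 0.0006  0.0016 -0.052 ]
```

```bash
python3 -m pendant '{"dp":[[-0.034,-0.093,-0.017],[-0.034,-0.093,-0.017],[-0.034,-0.093,-0.017],[-0.034,-0.093,-0.017]],"rotation":[[0,0,-0.052],[0,0,-0.052],[0,0,-0.052],[0,0,-0.052]]}'
python3 - <<'E'
from h import *
c=shot('wrist','pics/w2.png')
for k in blobs(green(c),300): print('green',rect(c,k,15),k.mean((0,1)))
E
```

```text
time: 4.38
tool_pos: [435.7, 287.1, 189.6]
tcp_rot: [3.14, 0.002, 0.0]
contact_force: [-0.1, -0.3, -0.8]
grip_width: 18.0
finger_force: 30.0
green (array([392.4, 287.1]), 75.8, 39.8, 0.0) [254.76300578 206.42774566]
green (array([486.2, 312.2]), 65.3, 17.6, -0.025) [233.16058394 129.81021898]
green (array([299. , 287.1]), 39.2, 33.3, 1.571) [254.54081633 271.55102041]
green (array([461.6, 576.1]), 40.8, 15.6, 0.907) [ 14.98717949 152.06410256]
```

View pics/w2.png

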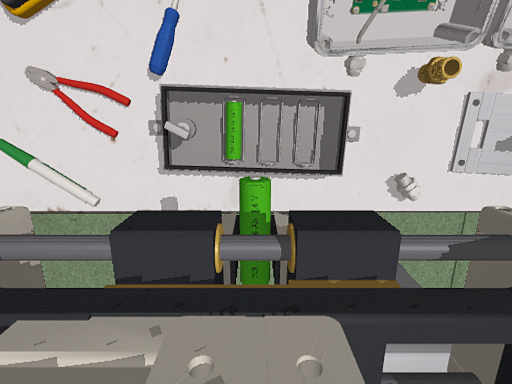

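The box shows as a dark rectangle, columns 162–350 and rows 86–174. The seated cell is at (233,130), the empty pockets at (270,130) and (306,130), and the stud wing at (178,128), turned slantwise.

Run:
```python
from h import *
c=shot('wrist','pics/w3.png')
g=cv2.cvtColor(c['pixels'],cv2.COLOR_RGB2GRAY)
for t in (40,55,70,90,110):
    m=cv2.inRange(g,0,t);m[178:]=0;m[:,:140]=0;m[:,362:]=0;m[:75]=0
    k=blobs(m,2000)
    if k: print(t,rect(c,k[0],36),rect(c,k[0],30),cv2.boundingRect(k[0]))
print(g[130,155:175],g[80:95,250])
```

```text
55 (array([486. , 287.8]), 203.1, 89.5, 1.539) (array([485.7, 287.8]), 207.0, 91.3, 1.539) (161, 87, 189, 88)
70 (array([486. , 287.9]), 203.6, 90.0, 1.539) (array([485.7, 287.9]), 207.5, 91.7, 1.539) (161, 87, 189, 88)
90 (array([486., 290.]), 208.3, 90.2, 1.539) (array([485.7, 290.1]), 212.3, 91.9, 1.539) (158, 87, 192, 88)
110 (array([485.6, 290.7]), 209.9, 91.4, 1.539) (array([485.3, 290.8]), 214.0, 93.2, 1.539) (156, 86, 194, 90)
[186 194 137 125 122  98 108  72  28  19  14  13  78 141 167 175 178 179
 179 180] [216 216 216 216 217 220 211 148 141  99  31  39  31  41  87]
```

```bash
python3 -c "
from h import *
move(484.8,224.9,13.5,-0.032)"
```

```text
dp m [0.0489 0.0614 0.1765] rot [0.001  0.0011 0.0304]
```

```bash
python3 -m pendant '{"dp":[[0.049,0.0615,0.03],[0.049,0.0615,0.06],[0.049,0.0615,0.11],[0.049,0.0615,0.14],[0.049,0.0615,0.16],[0.049,0.0615,0.17],[0.049,0.0615,0.1765],[0.049,0.0615,0.1765]],"rotation":[[0.001,0,0.031],[0.001,0,0.031],[0.001,0,0.031],[0.001,0,0.031],[0.001,0,0.031],[0.001,0,0.031],[0.001,0,0.031],[0.001,0,0.031]]}'
python3 -c "
from h import *
move(484.8,224.9,13.5,-0.032)"
```

```text
time: 5.48
tool_pos: [485.3, 226.0, 14.3]
tcp_rot: [-3.141, -0.0, -0.032]
contact_force: [0.3, -0.8, -0.2]
grip_width: 17.9
finger_force: 30.0
dp m [-0.0005  0.0011  0.0008] rot [-0.001  -0.0002  0.0003]
```

```bash
python3 -m pendant '{"dp":[[0,0.0005,0.001],[0,0.0005,0.001],[0,0.0005,0.001]],"rotation":[[0,0,0],[0,0,0],[0,0,0]]}' 0.026
python3 -m pendant '{"dp":[[0,0,-0.03],[0,0,-0.09],[0,0.06,-0.15],[-0.015,0.12,-0.165],[-0.03,0.18,-0.165],[-0.04,0.24,-0.165],[-0.05,0.30,-0.165],[-0.05,0.36,-0.165]],"rotation":[[0,0,0],[0,0,0],[0,0,0],[0,0,0],[0,0,0],[0,0,0],[0,0,0],[0,0,0]]}'
python3 -c "
from h import *
move(434.5,-346.8,120,0.017)"
```

```text
time: 5.85
tool_pos: [485.3, 225.9, 13.6]
tcp_rot: [-3.14, -0.001, -0.031]
contact_force: [-0.3, -0.4, -0.5]
grip_width: 26.0
finger_force: 0.0
time: 6.85
tool_pos: [423.9, -121.6, 178.4]
tcp_rot: [-3.141, -0.001, -0.031]
contact_force: [0.9, -0.9, 0.4]
grip_width: 26.2
finger_force: 0.0
dp m [0.0175 0.2248 0.0583] rot [-0.0005 -0.0011 -0.048 ]
```

```bash
python3 -m pendant '{"dp":[[0.002,0.06,0],[0.005,0.12,0],[0.008,0.18,0],[0.008,0.225,0.015],[0.008,0.225,0.058],[0.008,0.225,0.058]],"rotation":[[0,0,-0.048],[0,0,-0.048],[0,0,-0.048],[0,0,-0.048],[0,0,-0.048],[0,0,-0.048]]}'
python3 - <<'E'
from h import *
c=shot('wrist','pics/w4.png')
for k in blobs(green(c),300): print('green',rect(c,k,9),rect(c,k,18),k.mean((0,1)))
move(424.5,-346.8,4,.017)
E
```

```text
time: 7.6
tool_pos: [423.8, -343.6, 117.0]
tcp_rot: [-3.135, 0.005, 0.016]
contact_force: [-0.9, 0.8, 0.8]
grip_width: 26.4
finger_force: 0.0
green (array([ 433.8, -346.8]), 67.3, 17.4, 0.005) (array([ 435.7, -346.7]), 65.0, 16.8, 0.005) [259.00625 173.71875]
dp m [-0.0004  0.0029  0.1151] rot [-0.0033  0.002  -0.0003]
```

```bash
python3 -c "
from h import *
move(424.5,-346.8,4,.01)"; python3 -m pendant '{"dp":[[0,0,0],[0,0,0]],"rotation":[[0,0,0],[0,0,0]]}'; python3 -c "
from h import *
move(424.5,-346.8,4,.01)"
```

```text
dp m [-0.0004  0.0029  0.1151] rot [-0.0033  0.002   0.0067]
time: 7.9
tool_pos: [426.5, -345.1, 121.4]
tcp_rot: [3.14, -0.002, 0.018]
contact_force: [0.2, 0.5, 0.1]
grip_width: 25.7
finger_force: 0.0
dp m [-0.0023  0.0015  0.1174] rot [ 0.0013 -0.0021  0.0078]
```

```bash
python3 -m pendant '{"dp":[[-0.002,0.0015,0.05],[-0.002,0.0015,0.09],[-0.002,0.0015,0.11],[-0.002,0.0015,0.1175],[-0.002,0.0015,0.1175]],"rotation":[[0.001,0,0.008],[0.001,0,0.008],[0.001,0,0.008],[0.001,0,0.008],[0.001,0,0.008]]}'
python3 -m pendant '{"dp":[[0,0,0],[0,0,0],[0,0,0]],"rotation":[[0,0,0],[0,0,0],[0,0,0]]}' 0.0
python3 -m pendant '{"dp":[[0,0,-0.05],[0,0,-0.1],[0,0,-0.16],[0,-0.05,-0.175],[0,-0.11,-0.175],[0.01,-0.17,-0.175],[0.02,-0.23,-0.175],[0.03,-0.29,-0.175]],"rotation":[[0,0,0],[0,0,0],[0,0,0],[0,0,0],[0,0,0],[0,0,0],[0,0,0],[0,0,0]]}'
python3 -c "
from h import *
move(475.2,268.9,100,-.032)"
```

```text
time: 8.52
tool_pos: [424.2, -346.7, 2.8]
tcp_rot: [-3.14, -0.001, 0.009]
contact_force: [0.1, -0.5, 0.1]
grip_width: 25.8
finger_force: 0.0
time: 8.9
tool_pos: [424.4, -347.0, 3.4]
tcp_rot: [-3.141, -0.002, 0.009]
contact_force: [0.1, 0.6, 6.4]
grip_width: 18.2
finger_force: 30.0
time: 9.9
tool_pos: [451.1, -54.7, 178.1]
tcp_rot: [-3.14, -0.001, 0.008]
contact_force: [1.1, -0.4, 0.1]
grip_width: 18.3
finger_force: 30.0
dp m [ 0.0267 -0.3233  0.0787] rot [-0.0017 -0.0008  0.0403]
```

```bash
python3 -m pendant '{"dp":[[0.005,-0.06,0],[0.01,-0.12,0],[0.015,-0.18,0],[0.02,-0.24,0],[0.0265,-0.3,0],[0.0265,-0.323,0.05],[0.0265,-0.323,0.079],[0.0265,-0.323,0.079]],"rotation":[[0,0,0.04],[0,0,0.04],[0,0,0.04],[0,0,0.04],[0,0,0.04],[0,0,0.04],[0,0,0.04],[0,0,0.04]]}'
python3 - <<'E'
from h import *
c=shot('wrist','pics/w5.png')
for k in blobs(green(c),300): print('green',rect(c,k,15),k.mean((0,1)))
move(475.4,268.9,13.0,-.032)
E
```

```text
time: 10.9
tool_pos: [473.0, 266.5, 97.4]
tcp_rot: [3.141, 0.005, -0.03]
contact_force: [-0.6, -0.2, 0.1]
grip_width: 18.1
finger_force: 30.0
green (array([467.9, 267.2]), 72.0, 28.7, -0.016) [254.79710145 196.37681159]
green (array([486.1, 225.9]), 62.8, 18.4, -0.03) [299.9137931  175.55747126]
green (array([487.9, 312.8]), 61.1, 18.5, -0.031) [202.46820809 176.20231214]
dp m [ 0.001  -0.0021  0.0862] rot [-0.0013  0.0014  0.0009]
```

```bash
python3 -m pendant '{"dp":[[0.001,-0.0015,0.03],[0.001,-0.0015,0.055],[0.001,-0.0015,0.07],[0.001,-0.0015,0.08],[0.001,-0.0015,0.084],[0.001,-0.0015,0.084]],"rotation":[[0,0,0],[0,0,0],[0,0,0],[0,0,0],[0,0,0],[0,0,0]]}'
python3 -c "
from h import *
move(475.4,269.0,13.0,-.032)"
```

```text
time: 11.7
tool_pos: [476.2, 268.6, 15.7]
tcp_rot: [-3.139, -0.001, -0.031]
contact_force: [0.7, 0.7, -0.6]
grip_width: 17.7
finger_force: 30.0
dp m [-0.0008 -0.0004  0.0027] rot [-0.0022 -0.0006  0.0007]
```

```bash
python3 -m pendant '{"dp":[[-0.0005,-0.0005,0.0025],[-0.0005,-0.0005,0.0025]],"rotation":[[0,0,0],[0,0,0]]}'
python3 -m pendant '{"dp":[[0,0,0],[0,0,0],[0,0,-0.02],[0,0,-0.06],[-0.01,-0.02,-0.1],[-0.02,-0.04,-0.13],[-0.02,-0.05,-0.13],[-0.02,-0.05,-0.13]],"rotation":[[0,0,0],[0,0,0],[0,0,0],[0,0,0],[0,0,0],[0,0,0],[0,0,0],[0,0,0]]}' 0.026
python3 -m pendant '{"dp":[[0,0,0]],"rotation":[[0,0,0]]}'
python3 - <<'E'
from h import *
c=shot('wrist','pics/w6.png')
for k in blobs(green(c),300): print('green',rect(c,k,15),k.mean((0,1)))
g=cv2.cvtColor(c['pixels'],cv2.COLOR_RGB2GRAY)
m=cv2.inRange(g,0,60);m[210:]=0
for k in blobs(m,2000):print(rect(c,k,36),cv2.boundingRect(k))
print(proj(c,[488.6,369.8,54]),proj(c,[488.6,369.8,46]))
E
```

```text
time: 11.95
tool_pos: [475.4, 269.1, 13.0]
tcp_rot: [-3.14, -0.0, -0.031]
contact_force: [1.2, -0.5, -0.4]
grip_width: 18.0
finger_force: 30.0
time: 12.95
tool_pos: [456.5, 319.5, 142.1]
tcp_rot: [-3.14, 0.001, -0.03]
contact_force: [0.0, -0.0, -0.4]
grip_width: 26.1
finger_force: 0.0
time: 13.08
tool_pos: [456.5, 318.5, 141.5]
tcp_rot: [-3.141, 0.002, -0.032]
contact_force: [0.9, -0.2, 0.0]
grip_width: 26.0
finger_force: 0.0
green (array([483.8, 225.7]), 66.0, 19.2, -0.031) [344.03164557 150.75316456]
green (array([485.1, 268.6]), 66.1, 18.5, -0.025) [302.35897436 151.57692308]
green (array([485.4, 312.5]), 66.2, 18.1, -0.034) [259.81528662 152.36942675]
green (array([458.8, 574.3]), 37.3, 17.2, 1.018) [ 15.03488372 185.24418605]
(array([485.9, 287.8]), 203.4, 89.2, 1.54) (178, 107, 220, 94)
[[196.48219507 157.883599  ]] [[198.257852   156.65954561]]
```

View pics/w6.png

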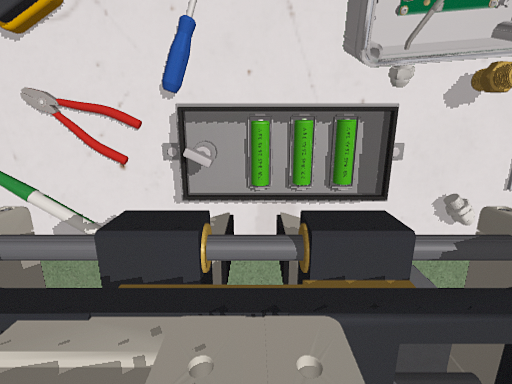

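All three cells lie in their pockets, at (260,152), (302,152) and (345,151). The stud wing at (197,156) lies about 60° round from its goal; I'll measure it more exactly.

Run:
```python
from h import *
c={};import cv2
c=shot('wrist')
im=c['pixels'];g=cv2.cvtColor(im,cv2.COLOR_RGB2GRAY)
x0,y0=180,135
print(g[y0:y0+44:2,x0:x0+44:2])
for t in (190,200,210):
    m=np.zeros_like(g);m[140:176,182:216]=cv2.inRange(g,t,255)[140:176,182:216]
    for k in blobs(m,40)[:2]:print(t,rect(c,k,54),cv2.contourArea(k))
```

```text
[[ 41  45  39 112 139 138 140 140 139 139 138 138 140 139 140 138 139 141
  141 142 141 140]
 [ 43  48  32 113 140 139 138 140 139 140 138 140 141 140 140 140 140 140
  140 142 140 140]
 [ 40  48  21 109 140 138 141 138 138 140 139 140 143 143 143 141 140 139
  141 142 141 141]
 [ 48  46  24 100 141 137 138 138 140 142 135 124 110 100 111 132 141 141
  141 141 142 140]
 [ 45  51  21  80 141 139 140 140 141 132 143 141 141 141 149 134 104 144
  141 141 141 142]
 [ 50  46  21  82 141 140 138 139 124 139 131 131 128 138 141 139 134 104
  143 143 140 141]
 [ 42  45  20  77 125 133 137 132 140 134 170 196 169 146 133 140 141 132
  134 140 141 140]
 [ 48  44  20 196 162 131 128 131 136 189 187 185 187 189 162 133 139 152
  103 144 142 140]
 [ 50  44 129 185 184 191 164 135 126 134 177 146 176 185 186 141 141 142
   91 142 142 140]
 [ 58  13 179 180 179 182 184 188 167 138 127 128 130 189 189 143 133 140
   88 142 140 142]
 [ 59   6 178 179 177 180 179 181 185 187 174 141 131 123 160 146 136 142
  100 142 140 142]
 [ 66  22   5 147 175 178 177 179 180 181 186 188 180 144 127 131 137 141
  1
[... 246 characters left out ...]
2 177 179 183 186 170 126 140
  139 141 140 140]
 [ 99  40  47  36  83  90  91  92  90  89  83 114 158 176 182 114 139 139
  140 140 141 140]
 [ 96  40  46  28  80  91  91  91  91  90  84 142 139 115 156 136 139 139
  138 140 139 140]
 [150  41  47  27  77  90  90  90  91  89 100 141 138 140 139 140 140 138
  139 142 141 141]
 [144  42  46  22  73  91  88  88  85  81 142 138 138 139 138 139 139 140
  139 139 139 138]
 [147  38  46  24  78  89  90  79 147 143 139 139 138 139 138 138 138 140
  139 140 140 139]
 [167  38  48  17  99 106 103 142 139 138 139 139 139 138 139 138 140 139
  138 139 142 139]
 [152  37  45  22  83 140 138 139 139 138 140 137 136 139 139 139 140 139
  139 140 142 141]]
```

Run:
```python
from h import *
c=shot('wrist')
g=cv2.cvtColor(c['pixels'],cv2.COLOR_RGB2GRAY)
for t in (150,160,170):
    m=np.zeros_like(g);m[147:170,182:214]=cv2.inRange(g,t,255)[147:170,182:214]
    m=cv2.morphologyEx(m,cv2.MORPH_OPEN,np.ones((3,3)))
    for k in blobs(m,40)[:2]:print(t,rect(c,k,54),cv2.contourArea(k))
T=tool();a=-0.031
print('stud',485.9+.031*82,287.8+82)
```

```text
150 (array([489.1, 369.3]), 25.1, 7.3, 1.095) 194.5
150 (array([495.6, 362.1]), 12.1, 5.3, 1.067) 47.5
160 (array([489. , 369.5]), 24.8, 7.0, 1.065) 178.0
170 (array([489.1, 369.3]), 24.7, 6.4, 1.098) 165.0
stud 488.44199999999995 369.8
```

```bash
python3 -c "
from h import *
move(488.8,369.6,80,1.08)"
```

```text
dp m [ 0.0304 -0.0519  0.062 ] rot [-1.700e-03  9.000e-04 -1.112e+00]
```

```bash
python3 -m pendant '{"dp":[[0.0304,-0.052,0.02],[0.0304,-0.052,0.02],[0.0304,-0.052,0.02],[0.0304,-0.052,0.02],[0.0304,-0.052,0.04],[0.0304,-0.052,0.062],[0.0304,-0.052,0.062],[0.0304,-0.052,0.062]],"rotation":[[0,0,-0.18],[0,0,-0.36],[0,0,-0.54],[0,0,-0.72],[0,0,-0.9],[0,0,-1.08],[0,0,-1.112],[0,0,-1.112]]}' 0.026
python3 -m pendant '{"dp":[[0,0,0]],"rotation":[[0,0,0]]}'
python3 -c "
from h import *
move(488.8,369.6,41,1.08)"
```

```text
time: 14.22
tool_pos: [489.4, 370.5, 81.5]
tcp_rot: [-3.141, -0.002, 1.078]
contact_force: [0.1, 0.2, 1.2]
grip_width: 25.8
finger_force: 0.0
time: 14.35
tool_pos: [489.5, 370.7, 82.0]
tcp_rot: [3.142, -0.003, 1.079]
contact_force: [0.1, 0.7, 0.1]
grip_width: 26.2
finger_force: 0.0
dp m [-0.0015 -0.0001  0.041 ] rot [ 0.0001 -0.0032 -0.0013]
```

Now I'll go down, grip the wing, and check the grip before turning.

```bash
python3 -m pendant '{"dp":[[-0.001,0,0.02],[-0.001,0,0.035],[-0.001,0,0.041],[-0.001,0,0.041]],"rotation":[[0,0,0],[0,0,0],[0,0,0],[0,0,0]]}'
python3 -m pendant '{"dp":[[0,0,0],[0,0,0],[0,0,0]],"rotation":[[0,0,0],[0,0,0],[0,0,0]]}' 0.0
```

```text
time: 14.85
tool_pos: [488.4, 369.7, 39.8]
tcp_rot: [-3.14, -0.001, 1.081]
contact_force: [-0.3, -0.0, 0.3]
grip_width: 26.3
finger_force: 0.0
time: 15.22
tool_pos: [489.5, 369.5, 40.6]
tcp_rot: [3.141, -0.003, 1.081]
contact_force: [3.8, -0.3, 0.3]
grip_width: 7.9
finger_force: 30.0
```

```bash
python3 -m pendant '{"dp":[[0,0,0],[0,0,0],[0,0,0],[0,0,0],[0,0,0],[0,0,0],[0,0,0],[0,0,0]],"rotation":[[0,0,0.16],[0,0,0.32],[0,0,0.48],[0,0,0.64],[0,0,0.8],[0,0,0.96],[0,0,1.112],[0,0,1.112]]}' 0.0
python3 -m pendant '{"dp":[[0,0,0],[0,0,0],[0,0,0]],"rotation":[[0,0,0],[0,0,0],[0,0,0]]}' 0.026
python3 -m pendant '{"dp":[[0,0,-0.02],[0,0,-0.06],[-0.02,0.0,-0.1],[-0.03,0.0,-0.1],[-0.03,0,-0.1]],"rotation":[[0,0,0],[0,0,0],[0,0,0],[0,0,0],[0,0,0]]}'
python3 - <<'E'
from h import *
c=shot('wrist','pics/w7.png')
g=cv2.cvtColor(c['pixels'],cv2.COLOR_RGB2GRAY)
u,v=proj(c,[488.6,369.6,54])[0].astype(int);print(u,v)
cv2.imwrite('pics/w7c.png',cv2.resize(c['pixels'][v-60:v+60,u-80:u+80,::-1],(640,480)))
for t in (150,160,170):
    m=np.zeros_like(g);m[v-22:v+23,u-22:u+23]=cv2.inRange(g,t,255)[v-22:v+23,u-22:u+23]
    m=cv2.morphologyEx(m,cv2.MORPH_OPEN,np.ones((3,3)))
    for k in blobs(m,40)[:2]:print(t,rect(c,k,54),cv2.contourArea(k))
for k in blobs(green(c),300): print('green',rect(c,k,15))
E
```

```text
time: 16.23
tool_pos: [489.5, 369.4, 40.6]
tcp_rot: [-3.14, -0.002, -0.03]
contact_force: [3.2, -3.8, 1.7]
grip_width: 8.1
finger_force: 30.0
time: 16.6
tool_pos: [488.0, 369.9, 39.8]
tcp_rot: [-3.14, 0.001, -0.03]
contact_force: [0.5, 0.1, 0.2]
grip_width: 25.7
finger_force: 0.0
time: 17.23
tool_pos: [457.5, 370.4, 139.5]
tcp_rot: [-3.14, 0.001, -0.03]
contact_force: [0.2, 0.3, 0.1]
grip_width: 26.0
finger_force: 0.0
254 157
150 (array([488.9, 367.6]), 24.9, 8.9, -0.032) 225.5
160 (array([489.4, 367.6]), 24.0, 8.9, -0.032) 214.5
170 (array([489. , 367.6]), 23.2, 8.9, -0.032) 178.0
green (array([484.3, 225.5]), 66.5, 20.5, -0.031)
green (array([485. , 268.4]), 65.6, 19.2, -0.033)
green (array([485.3, 312.1]), 65.7, 18.8, -0.033)
green (array([462.9, 577.5]), 44.7, 16.4, 0.902)
```

View pics/w7c.png

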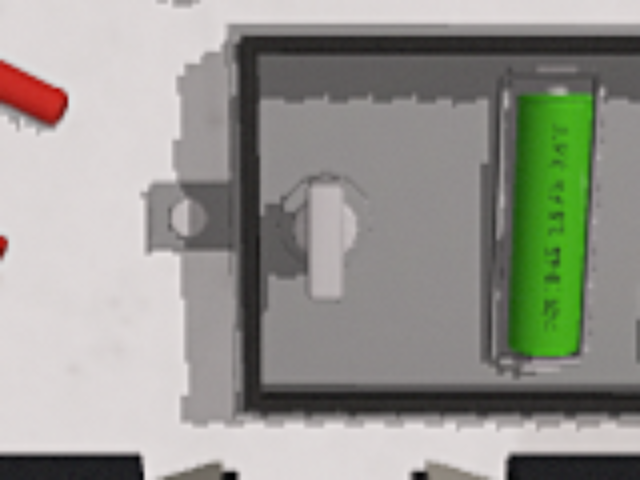

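The wing now stands square across the box, with its bar at (325,240) in the crop. On to the panel for a close look.

```bash
python3 -m pendant '{"dp":[[0,0.05,-0.04],[0,0.11,-0.05],[-0.01,0.17,-0.05],[-0.01,0.23,-0.05],[-0.01,0.29,-0.05],[-0.01,0.35,-0.05],[-0.01,0.41,-0.05],[-0.01,0.44,-0.05]],"rotation":[[0,0,0.03],[0,0,0.03],[0,0,0.03],[0,0,0.03],[0,0,0.03],[0,0,0.03],[0,0,0.03],[0,0,0.03]]}' 0.06
python3 -m pendant '{"dp":[[0,0,0],[0,0,0]],"rotation":[[0,0,0],[0,0,0]]}'
python3 - <<'E'
from h import *
c=shot('wrist','pics/w8.png')
cv2.imwrite('pics/w8b.png',cv2.resize(c['pixels'][:,:,::-1],(800,600)))
print(tool()[:3,3])
E
```

```text
time: 18.27
tool_pos: [434.3, -72.0, 188.0]
tcp_rot: [-3.139, 0.002, -0.064]
contact_force: [0.7, 1.2, -0.3]
grip_width: 59.8
finger_force: 0.0
time: 18.52
tool_pos: [434.5, -68.6, 188.4]
tcp_rot: [-3.139, 0.002, -0.062]
contact_force: [-0.4, -0.0, 0.2]
grip_width: 60.0
finger_force: 0.0
[434.58000933 -68.23620958 188.57945799]
```

View pics/w8b.png

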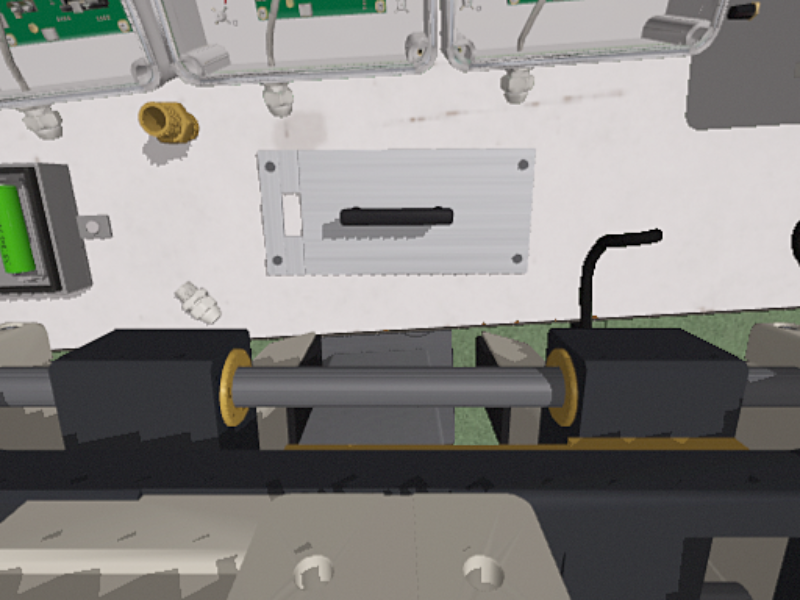

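The panel's corners are at (258,150), (535,150), (527,273) and (267,275). Its slot is at (292,214), on the +y side as needed, and the handle bar spans (340–453, 216). The rims of the boxes behind run near row 75. Next, the panel pose and how much room the rims leave.

Run:
```python
from h import *
c=shot('wrist');s=.64
g=cv2.cvtColor(c['pixels'],cv2.COLOR_RGB2GRAY)
m=np.zeros_like(g);w=np.s_[int(190*s):int(240*s),int(325*s):int(470*s)];m[w]=cv2.inRange(g,0,70)[w]
for k in blobs(m,50)[:1]:print('handle',rect(c,k,42),rect(c,k,36))
m=np.zeros_like(g);w=np.s_[int(175*s):int(250*s),int(272*s):int(312*s)];m[w]=cv2.inRange(g,215,255)[w]
for k in blobs(m,20)[:2]:print('slot',rect(c,k,5),rect(c,k,0),cv2.contourArea(k))
e=cast(c,np.array([[258,150],[535,150],[527,273],[267,275]])*s,5)[:,:2];print('corners',e.round(1),e.mean(0))
d=np.array([[270,167],[523,165],[517,258],[277,260]])*s
d=cast(c,d,5)[:,:2];print('screws',d.round(1),d.mean(0))
t=shot('top')
for z in (0,60,100,140): print(z,'wrist rim',cast(c,[[396*s,72*s],[300*s,80*s],[280*s,112*s]],z)[:,:2].round(0).tolist(),'top rim',cast(t,[[430*.64,325*.64],[345*.64,325*.64]],z)[:,:2].round(0).tolist())
```

```text
handle (array([479.2, -69.1]), 77.7, 11.8, 1.511) (array([478.8, -69. ]), 79.3, 12.1, 1.511)
slot (array([482.6,  12.5]), 30.1, 12.5, -0.057) (array([482.4,  13.8]), 30.6, 12.7, -0.057) 178.0
corners [[ 531.2   32.5]
 [ 518.6 -176.2]
 [ 424.1 -171.5]
 [ 435.    38.7]] [477.21936645 -69.14183631]
screws [[ 518.4   25.1]
 [ 508.3 -167.3]
 [ 436.9 -163.4]
 [ 446.7   29. ]] [477.56429291 -69.15151994]
0 wrist rim [[580.0, -75.0], [579.0, -4.0], [558.0, 14.0]] top rim [[565.0, -24.0], [565.0, 162.0]]
60 wrist rim [[566.0, -74.0], [565.0, -16.0], [548.0, -1.0]] top rim [[560.0, -22.0], [560.0, 157.0]]
100 wrist rim [[557.0, -74.0], [556.0, -24.0], [541.0, -11.0]] top rim [[556.0, -21.0], [557.0, 153.0]]
140 wrist rim [[547.0, -74.0], [547.0, -32.0], [534.0, -21.0]] top rim [[553.0, -20.0], [553.0, 149.0]]
```

```bash
python3 -c "
from h import *
move(478.5,-69,100,1.515)"
```

```text
dp m [ 0.0438 -0.0014  0.0889] rot [-2.3000e-03 -1.2000e-03 -1.5744e+00]
```

```bash
python3 -m pendant '{"dp":[[0.044,-0.0015,0],[0.044,-0.0015,0],[0.044,-0.0015,0],[0.044,-0.0015,0],[0.044,-0.0015,0],[0.044,-0.0015,0.02],[0.044,-0.0015,0.05],[0.044,-0.0015,0.089]],"rotation":[[0,0,-0.18],[0,0,-0.36],[0,0,-0.54],[0,0,-0.72],[0,0,-0.9],[0,0,-1.08],[0,0,-1.26],[0,0,-1.44]]}' 0.05
python3 -c "
from h import *
move(478.5,-69,100,1.515)"
```

```text
time: 19.68
tool_pos: [479.5, -69.3, 99.9]
tcp_rot: [3.14, -0.002, 1.387]
contact_force: [0.8, -0.5, -0.9]
grip_width: 50.1
finger_force: 0.0
dp m [ 0.0001 -0.0011 -0.0001] rot [ 0.0022 -0.0015 -0.1285]
```

```bash
python3 -m pendant '{"dp":[[0,-0.001,0],[0,-0.001,0],[0,-0.001,0]],"rotation":[[0,0,-0.128],[0,0,-0.128],[0,0,-0.128]]}'
python3 - <<'E'
from h import *
c=shot('wrist','pics/w9.png');print(tool()[:3,3])
im=cv2.resize(c['pixels'][:,:,::-1],(800,600));cv2.imwrite('pics/w9b.png',im)
E
```

```text
time: 20.05
tool_pos: [478.3, -69.5, 100.6]
tcp_rot: [3.141, -0.002, 1.505]
contact_force: [0.2, 0.5, -0.4]
grip_width: 49.8
finger_force: 0.0
[478.28114858 -69.67883216 100.70047076]
```

View pics/w9b.png

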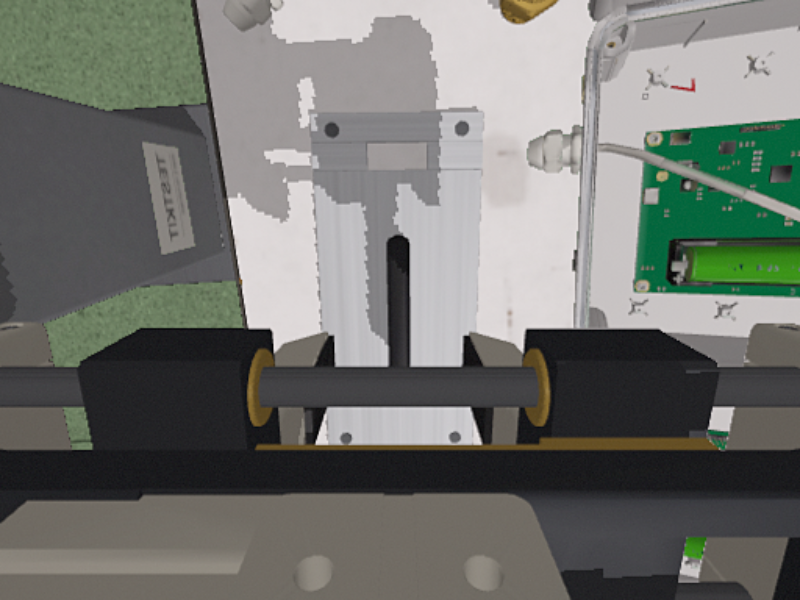

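The rim behind runs along columns 580–590 here, and the panel handle sits at column 399, centred between the fingers. Next, the rim height from the two views.

Run:
```python
from h import *
c=shot('wrist');s=.64
for z in (50,60,70,80,90,100,110): print(z,cast(c,np.array([[580,200],[582,280],[592,60]])*s,z)[:,:2].round(0).tolist())
print('handle row', cast(c,np.array([[386.5,300],[411,300]])*s,42).round(1))
e=np.array([[315,112],[484,112]])*s;print(cast(c,e,5).round(1),cast(c,np.array([[332,130],[461,128],[455,437],[346,438]])*s,5).round(1))
```

```text
50 [[568.0, -16.0], [570.0, -56.0], [571.0, 44.0]]
60 [[564.0, -16.0], [566.0, -53.0], [567.0, 42.0]]
70 [[560.0, -15.0], [562.0, -51.0], [562.0, 39.0]]
80 [[556.0, -15.0], [558.0, -48.0], [558.0, 37.0]]
90 [[551.0, -14.0], [553.0, -46.0], [554.0, 35.0]]
100 [[547.0, -14.0], [549.0, -43.0], [550.0, 32.0]]
110 [[543.0, -13.0], [545.0, -41.0], [545.0, 30.0]]
handle row [[472.3 -61.6  42. ]
 [485.1 -62.5  42. ]]
[[439.1  37.9   5. ]
 [531.9  31.9   5. ]] [[ 447.5   28.     5. ]
 [ 519.    24.5    5. ]
 [ 509.4 -168.3    5. ]
 [ 437.1 -164.3    5. ]]
```

```bash
python3 -m pendant '{"dp":[[0,0,0.03],[0,0,0.05],[0,0,0.06],[0,0,0.065]],"rotation":[[0,0,0],[0,0,0],[0,0,0],[0,0,0]]}'
python3 -m pendant '{"dp":[[0,0,0.005],[0,0,0.01],[0,0,0.015],[0,0,0.018],[0,0,0.018]],"rotation":[[0,0,0],[0,0,0],[0,0,0],[0,0,0],[0,0,0]]}'
```

```text
time: 20.65
tool_pos: [478.0, -69.9, 35.1]
tcp_rot: [3.141, -0.002, 1.506]
contact_force: [-0.3, 0.2, 1.1]
grip_width: 50.2
finger_force: 0.0
time: 21.28
tool_pos: [477.7, -69.8, 17.0]
tcp_rot: [-3.141, -0.002, 1.507]
contact_force: [-0.1, -0.8, -0.0]
grip_width: 50.0
finger_force: 0.0
```

```bash
python3 -m pendant '{"dp":[[0,0,0],[0,0,0],[0,0,0],[0,0,0]],"rotation":[[0,0,-0.01],[0,0,-0.01],[0,0,-0.01],[0,0,-0.01]]}' 0.0
python3 -m pendant '{"dp":[[0,0,-0.02],[0,0,-0.06],[0,0,-0.1],[0,0,-0.13],[0,0,-0.13],[0,0,-0.13]],"rotation":[[0,0,0],[0,0,0],[0,0,0],[0,0,0],[0,0,0],[0,0,0]]}'
python3 -c "
from h import *
move(485.9,287.8,150,1.54)"
```

```text
time: 21.78
tool_pos: [477.8, -69.8, 17.3]
tcp_rot: [3.141, -0.002, 1.517]
contact_force: [0.5, -0.5, -0.5]
grip_width: 14.5
finger_force: 0.0
time: 22.52
tool_pos: [476.9, -69.8, 145.8]
tcp_rot: [-3.139, -0.002, 1.517]
contact_force: [-0.2, 0.4, -2.9]
grip_width: 11.8
finger_force: 30.0
dp m [ 0.3575 -0.0103 -0.0033] rot [-0.0024 -0.0025 -0.0232]
```

```bash
python3 -m pendant '{"dp":[[0.03,-0.001,0],[0.08,-0.003,0],[0.13,-0.005,0],[0.18,-0.006,0],[0.23,-0.007,0],[0.28,-0.008,0],[0.33,-0.01,0],[0.3575,-0.0105,0]],"rotation":[[0,0,-0.01],[0,0,-0.02],[0,0,-0.023],[0,0,-0.023],[0,0,-0.023],[0,0,-0.023],[0,0,-0.023],[0,0,-0.023]]}'
python3 -m pendant '{"dp":[[0,0,0],[0,0,0]],"rotation":[[0,0,0],[0,0,0]]}'
python3 - <<'E'
from h import *
c=shot('wrist','pics/w10.png');T=tool();print(T[:3,3])
cv2.imwrite('pics/w10b.png',cv2.resize(c['pixels'][:,:,::-1],(800,600)))
E
```

```text
time: 23.52
tool_pos: [485.2, 289.5, 145.4]
tcp_rot: [-3.138, -0.001, 1.542]
contact_force: [-0.3, -0.5, -2.2]
grip_width: 11.6
finger_force: 30.0
time: 23.78
tool_pos: [485.8, 286.6, 146.3]
tcp_rot: [-3.139, -0.0, 1.54]
contact_force: [-0.3, -1.2, -2.6]
grip_width: 11.8
finger_force: 30.0
[486.1520102  286.35668568 146.71357987]
```

View pics/w10b.png

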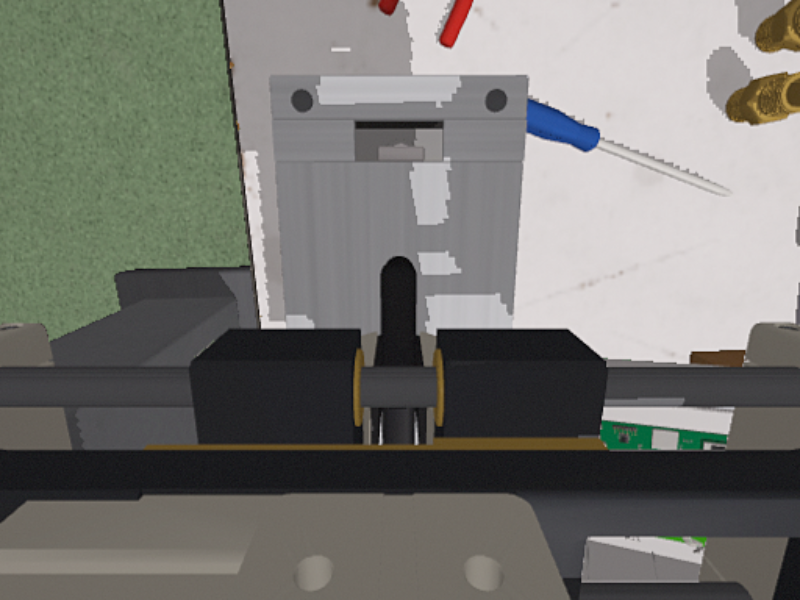

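The wing shows through the slot at (400,152). The slot spans (355–443, 121–161), and the panel's far corners are (271,76) and (527,76).

Run:
```python
from h import *
c=shot('wrist');s=.64;P=c['P'].copy();T=tool()
c['P']=c['T_tool_cam']
for zt in (8,10,12,14,16):
    e=cast(c,np.array([[270.5,76],[527,76]])*s,zt);sl=cast(c,np.array([[355,122],[443,122],[443,161],[355,161]])*s,zt)
    sc=cast(c,np.array([[302,100],[496,100]])*s,zt)
    print(zt,'edge w',np.linalg.norm(e[1]-e[0]).round(1),'edge mid',e.mean(0)[:2].round(1),'slot mid',sl.mean(0)[:2].round(1),'slot len',(sl[1]-sl[0])[:2].round(1),(sl[1]-sl[2])[:2].round(1),'screw sp',(sc[1]-sc[0])[:2].round(1))
c['P']=P
print('wing',cast(c,np.array([[379,147],[425,160],[379,160],[425,147]])*s,54).round(1), 'pred wing',proj(c,[488.5,369.6,54])/s)
print(T[:3,3])
```

```text
8 edge w 90.7 edge mid [103.1  -0.4] slot mid [81.1 -0.2] slot len [ 0.  31.9] [13.5 -0.4] screw sp [ 0.  69.5]
10 edge w 91.8 edge mid [103.6  -0.3] slot mid [81.3 -0.2] slot len [ 0.  32.3] [13.7 -0.4] screw sp [ 0.  70.3]
12 edge w 92.9 edge mid [104.   -0.3] slot mid [81.5 -0.2] slot len [ 0.  32.6] [13.8 -0.4] screw sp [ 0.  71.1]
14 edge w 94.0 edge mid [104.5  -0.3] slot mid [81.7 -0.2] slot len [ 0. 33.] [14.  -0.4] screw sp [ 0. 72.]
16 edge w 95.0 edge mid [104.9  -0.3] slot mid [81.9 -0.2] slot len [ 0.  33.4] [14.2 -0.4] screw sp [ 0.  72.8]
wing [[477.6 372.9  54. ]
 [503.  365.2  54. ]
 [477.3 366.   54. ]
 [503.1 372.1  54. ]] pred wing [[398.85014073 152.58350445]]
[486.37464437 286.30135154 147.10453854]
```

```bash
python3 -m pendant '{"dp":[[0.001,0,0.02],[0.001,0,0.04],[0.001,0,0.06],[0.001,0,0.07],[0.001,0,0.077],[0.001,0,0.077],[0.001,0,0.077]],"rotation":[[0,0,0],[0,0,0],[0,0,0],[0,0,0],[0,0,0],[0,0,0],[0,0,0]]}' 0.0
python3 - <<'E'
from h import *
c=shot('wrist','pics/w11.png');s=.64
move(486.2,287.5,50,1.54)
cv2.imwrite('pics/w11c.png',cv2.resize(c['pixels'][30:150,150:360,::-1],(770,440)))
E
```

```text
time: 24.75
tool_pos: [487.0, 288.8, 71.5]
tcp_rot: [3.141, -0.002, 1.54]
contact_force: [-0.0, 0.9, -3.5]
grip_width: 11.7
finger_force: 30.0
dp m [-0.0014 -0.0008  0.0215] rot [ 0.0011 -0.0024 -0.0001]
```

View pics/w11c.png

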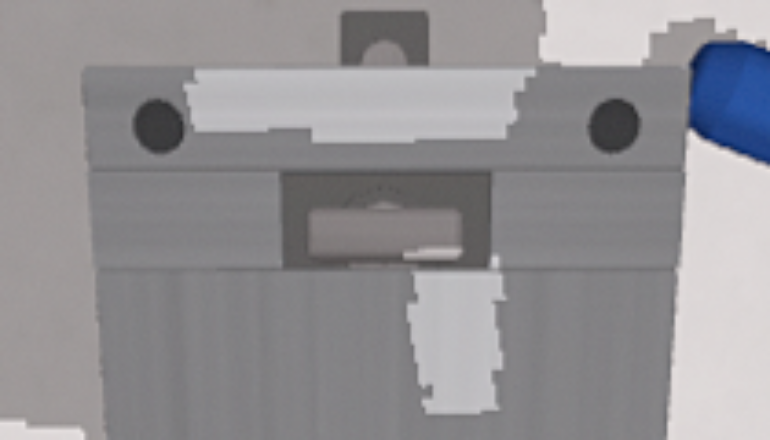

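The wing, centred at (385,233) in the crop, sits inside the slot (281–491, 172–268), about 2 mm towards −y. I'll shift 1.5 mm and go down step by step.

```bash
python3 -m pendant '{"dp":[[-0.0015,-0.0003,0],[-0.0015,-0.0003,0.003],[-0.0015,-0.0003,0.006],[-0.0015,-0.0003,0.009],[-0.0015,-0.0003,0.012],[-0.0015,-0.0003,0.012]],"rotation":[[0,0,0],[0,0,0],[0,0,0],[0,0,0],[0,0,0],[0,0,0]]}' 0.0
python3 -m pendant '{"dp":[[0,0,0.001],[0,0,0.002],[0,0,0.003],[0,0,0.004],[0,0,0.005],[0,0,0.005]],"rotation":[[0,0,0],[0,0,0],[0,0,0],[0,0,0],[0,0,0],[0,0,0]]}' 0.0
```

```text
time: 25.55
tool_pos: [486.1, 287.1, 58.5]
tcp_rot: [-3.141, -0.002, 1.54]
contact_force: [-0.9, 1.2, -4.2]
grip_width: 11.6
finger_force: 30.0
time: 26.3
tool_pos: [486.6, 287.2, 54.1]
tcp_rot: [3.141, -0.002, 1.54]
contact_force: [1.1, 1.1, -0.1]
grip_width: 11.7
finger_force: 30.0
```

```bash
python3 -m pendant '{"dp":[[0,0,0.001],[0,0,0.002],[0,0,0.003],[0,0,0.003],[0,0,0.003]],"rotation":[[0,0,0],[0,0,0],[0,0,0],[0,0,0],[0,0,0]]}' 0.0
python3 -m pendant '{"dp":[[0,0,0.001],[0,0,0.002],[0,0,0.002],[0,0,0.002]],"rotation":[[0,0,0],[0,0,0],[0,0,0],[0,0,0]]}' 0.0
```

```text
time: 26.92
tool_pos: [486.6, 287.2, 51.3]
tcp_rot: [3.141, -0.002, 1.54]
contact_force: [-0.9, -1.5, 5.2]
grip_width: 11.7
finger_force: 30.0
time: 27.42
tool_pos: [486.6, 287.2, 49.9]
tcp_rot: [3.141, -0.002, 1.54]
contact_force: [-1.4, -2.7, 10.2]
grip_width: 11.9
finger_force: 30.0
```

```bash
python3 -m pendant '{"dp":[[0,0,0.0005],[0,0,0.001],[0,0,0.001],[0,0,0.001]],"rotation":[[0,0,0],[0,0,0],[0,0,0],[0,0,0]]}' 0.0
python3 -m pendant '{"dp":[[0,0,0.0005],[0,0,0.0005],[0,0,0.0005],[0,0,0.0005]],"rotation":[[0,0,0],[0,0,0],[0,0,0],[0,0,0]]}' 0.0
```

```text
time: 27.92
tool_pos: [486.6, 287.2, 49.8]
tcp_rot: [3.14, -0.002, 1.54]
contact_force: [-3.6, -2.9, 16.5]
grip_width: 11.6
finger_force: 30.0
time: 28.42
tool_pos: [486.6, 287.2, 49.8]
tcp_rot: [3.14, -0.002, 1.54]
contact_force: [-5.8, -4.7, 21.1]
grip_width: 11.4
finger_force: 30.0
```

The force rose about 2 N/mm over 6 mm, then stiffened with the tool stopped at 49.8 mm. That means the panel is flush on the frame and still held, so I'm handing in.

```bash
python3 -c "
from plant import workorder
print(workorder.close_job())"
```

```text
the job is handed in; nothing more can be done
None
```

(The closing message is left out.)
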